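# Release and slide off the filter cover

## Robot

A 6-joint arm with a two-finger parallel gripper is mounted at the origin on the work surface. World frame = base frame: x ahead of the robot, y to its left, z up, the work surface at z = 0. Lengths are in m, angles in rad, forces in N, time in s.
With the tool pointing down it reaches from about 0.3 to 1 m from the base axis. Payload 5.1 kg.
Tool frame: the origin (TCP) lies midway between the tips of the shut fingers; the grasp point (between the pads) lies arm.grasp_offset behind it (arm.grasp_offset is the distance from the TCP to the grasp point, in m); z points along the fingers, y is the line along which they close (so a half turn about z gives the same grasp; the last joint's range is limited). The gripper opens to 95 mm and grips with 3 to 60 N. Pads are 20 mm wide; open, the fingers measure 119 mm over their backs; the gripper's body (75 mm by 180 mm) begins 59 mm behind the grasp point.
Start: joints at [-1.296, 0.124, 1.65, -0, 1.367, -0.083], TCP at [0.228, -0.609, 0.215] pointing down, gripper open.
Joint ranges: [-2.61, 2.61], [-1.02, 2.33], [0.03, 2.71], [-1.35, 4.49], [0.32, 2.68], [-2.91, 2.91]. Speed limits (rad/s): [2.57, 2.57, 3.14, 3.14, 3.14, 3.14].

## Interface

Orientations are given as a 3x3 rotation matrix whose columns are the frame's x, y, z axes.
In Python, from plant import telemetry, imaging, order, arm gives the robot as it stands.
- The arm moves only by the tool apply_moves, never from a script. Its argument "deltas" is text: rows parted by semicolons, each of 4 numbers parted by spaces: the shift along the tool's x, y, z in mm, then the turn about the tool's z in degrees. A call has 1 to 20 rows; each row shifts and turns the commanded pose from where the row before left it, along the tool's axes as they then stand; what a row does not reach is not made up. A row lasts 1/10 s, in which the tool goes at most 50 mm and 8.59 degrees, less where a joint would pass 70% of its speed; a pose out of reach is approached as far as the arm can. A call with a gripper value outside its range is refused whole. "grip" is the closure, from 0 (fully open) to 1 (shut), set as the call begins (left out, the last holds). The fingers move at their own pace and stop on an object; "squeeze" is the grip in N (left out, the last holds). Time passes only in rows, so rows that do not move let the fingers close. It gives the time, the measured TCP pose, the force, the opening and the grip force at its end, in the units of the state.
- telemetry.get_state(): the state, without advancing time (a new reading comes with each control period).
- imaging.snapshot(name): name is "side" or "top" or "wrist"; returns a dict with "pixels" (420x560x3 uint8, red, green, blue), "camera_matrix" (3x3 intrinsics, pixels), "T" (4x4, takes a point from camera to world coordinates). Camera axes: x right, y up, looking along -z (the intrinsics and any distortion apply to the point x, -y, -z); pixel columns grow to the right and rows downward; lengths in m; the calibration is good to about 2 mm. A picture is of the moment at which its call begins. There is no depth.
- order.hand_in(): hands the job in; it is judged then, once.
Trained networks look in a picture, given as the dict that the camera call returned (one of the last four; its "shot" number tells which), for a name from the list of things; names that differ only in an ending like _2 or _b are one class to them, and where a whole thing is asked for, a point or a joint stands for the part that bears it (a point fixed in the world has none). Each returns a list of dicts, best first, with "score" (0 to 1); they miss things now and then, are a little off and sometimes report something else, mostly with a low value. They report only what shows in the picture. A call takes as long as a camera call. They do not tell look-alikes from the thing itself.
- imaging.boxes_of(name, picture): "extent" ([left, top, right, bottom] in pixels, round what is visible of it).
- imaging.regions_of(name, picture): "region" (420x560 bool, what is visible of it) and "extent" ([left, top, right, bottom] in pixels, round what is visible of it).
The state is a dict: "t": time; "qpos": joint angles; "qd": joint speeds; "tau": joint torques, N m; "position": TCP position; "ee_rot": TCP orientation; "wrist_force": force on the tool from outside, world axes, zero at the start; "ft_torque": the same for the moment, N m; "finger_gap": finger opening in m; "grasp_force": force on a finger pad.
Only numpy, scipy, OpenCV 4.12 (cv2) and the standard library are available. Lean on these libraries where they do the work, as an engineer would, in place of code of your own. Each camera call takes 0.05 s, during which the arm holds its last target. There are 200 camera calls.

## Task

Open the air filter unit without gripping anything: press the snap tab in with your fingertips until the cover is released, then push the cover by its thumb ridge along its rails, off the filter bay and onto the open deck. Stop with the bay wholly uncovered and the cover lying flat on the rails, not hanging over their far end. Do not lift or tip the cover, leave everything else on the table where it is, and finish clear of everything.

Things in the scene. Friction and masses are not known exactly. Their poses are not given: they have to be found in the camera images.
- unit: low blue air filter unit, fixed, 310 (x) x 130 (y) mm, 72 mm tall. Origin on the table under the middle of its filter bay; housing from x = -110 to +200 mm. Its +x is the way the cover slides. Bay: opening from x = -44 to +44 mm; then an open deck, 48 mm high, to x = +200 mm. Over the bay (x = -50 to +50) lips 68 to 72 mm high, inner edges at y = +-39 mm, keep the cover down
- rail_end (a point): middle of the rails' far end, at rail height (60 mm), 200 mm along the unit's +x from the bay's middle. Two rails along x carry the cover at its sides over bay and deck (from x = -50 mm), between guide walls (inner faces y = +-47 mm, 68 mm high). There is no stop at this end
- cover: loose grey plastic filter cover, plate 100 (x) x 90 (y) x 5 mm, about 100 g, with a catch rib 6 mm deep under its rear and a thumb ridge on its rear. Origin: centre of the plate's underside, axes as the unit's. Seated it lies at (0, 0, 60) mm in the unit's frame; the bay is wholly uncovered 94 mm along +x; beyond 150 mm the cover overhangs the rails' end
- cover_ridge (a point): middle of the thumb ridge's rear face (it looks to the unit's -x), 50 mm behind the cover's centre, 14 mm above the plate's underside. The ridge is 50 mm wide (y), 8 mm thick (x), its top 22 mm above the plate's underside. Push here along the unit's +x; the cover slides with light friction and does not coast when pushed slowly
- tab_pad (a point): centre of the top of the snap tab's pad: black ribbed pad 42 (x) x 40 (y) mm, 83 mm behind the bay's middle (unit's -x), top 60 mm above the table when out; its front edge is 12 mm behind the thumb ridge. The housing round it is lower (46 mm)
- tab (a joint): how far the snap tab is pressed straight down: 0 out, 0.008 m fully in. Sprung (3 N at first, 6 N fully in), it comes back out when let go. From about 0.004 m its catch clears the cover's rib; spring pins then kick the cover about 14 mm along +x, and it stays released when the tab is let go. While latched the cover cannot be pushed along
- spare_filter: round spare filter cartridge, 60 mm diameter, 60 mm tall, standing; origin at the centre of its underside. A bystander: leave alone
- socket: deep steel socket, 28 mm diameter, 66 mm tall, standing; origin at the centre of its underside. A bystander: leave alone
- tape: yellow tape measure, 70 x 36 x 64 mm, standing; origin at the centre of its underside. A bystander: leave alone
- driver: screwdriver, 200 mm long, lying along its own x axis. A bystander: leave alone
- jar: glass screw jar, 70 mm diameter, 90 mm tall; origin at the centre of its underside. A bystander: leave alone
- can: tall can, 66 mm diameter, 200 mm tall; origin at the centre of its underside. A bystander: leave alone
- carton: small cardboard carton 100 x 70 x 50 mm; origin at the centre of its underside. A bystander: leave alone
- wrench: wrench, 180 mm long, lying along its own x axis. A bystander: leave alone
There are look-alikes about, which are no part of the job. Of the things shaped like the cover, the grey one is meant.

How it is judged:
By the outcome, as a careful person would: the job done as asked, in the order asked, and still so for the second after the job is handed in, with the robot touching nothing.
It also fails if it takes over 40 s, if anything falls off the work surface, if the arm or the gripper's body presses on something with over 40 N, if the wrist force passes 120 N, or if a joint passes its speed limit or range.

## Working session

There is one attempt and no reset: what is moved stays moved. The work goes in short steps, Python scripts to look and compute and a tool call to move; the robot and the scene stay as the last step left them, time stands still between calls to the robot, and variables do not carry over. Pictures are saved under pics/ and viewed, at most 10 in all, crops included, and the job is handed in when it is done.

Besides the shell and the picture viewer there is one more tool, called after ">>>" by a JSON object that holds its "op" and its "data". apply_moves: Moves the arm, as the interface text tells. Its arguments: {"type":"object","properties":{"deltas":{"type":"string"},"grip":{"type":"number"},"squeeze":{"type":"number"}},"required":["deltas"]}

```bash
mkdir -p pics; ls; python3 - <<'E'
from plant import telemetry, imaging, order, arm
import cv2,numpy as np
print(arm.grasp_offset)
s=telemetry.get_state();print(s['t'],s['position'],s['ee_rot'],s['finger_gap'])
for n in ['top','side']:
    p=imaging.snapshot(n);cv2.imwrite(f'pics/{n}0.png',p['pixels'][:,:,::-1])
    print(n,p['camera_matrix'],p['T'],[k for k in p])
    for o in ['unit','cover','tab_pad','cover_ridge']:
        try:print(o,[(round(d['score'],2),np.round(d['extent'])) for d in imaging.boxes_of(o,p)])
        except Exception as e:print(o,e)
E
```

```text
pics
0.0188
0.0 [ 0.22745838 -0.60821201  0.21339609] [[ 9.36668099e-01  3.50217924e-01 -5.27037723e-04]
 [ 3.50218261e-01 -9.36665997e-01  1.99495544e-03]
 [ 2.05010841e-04 -2.05318936e-03 -9.99997871e-01]] 0.09506312614102551
top [[410.40750908   0.         274.9392117 ]
 [  0.         410.40750908 209.85859982]
 [  0.           0.           1.        ]] [[-0.00475179  0.99071819 -0.1358488   0.42499401]
 [-0.9996959  -0.00799368 -0.02332844 -0.00680185]
 [-0.02419784  0.13569663  0.99045489  1.17366611]
 [ 0.          0.          0.          1.        ]] ['pixels', 'camera_matrix', 'T', 'shot']
unit [(0.71, array([233., 167., 351., 261.]))]
cover [(0.98, array([289., 183., 330., 227.])), (0.87, array([369., 181., 408., 227.])), (0.64, array([179., 189., 219., 235.]))]
tab_pad [(0.63, array([324., 176., 341., 196.]))]
cover_ridge [(0.97, array([285., 183., 328., 227.])), (0.9, array([180., 190., 217., 234.])), (0.87, array([367., 183., 407., 223.]))]
side [[512.52777525   0.         281.86064951]
 [  0.         512.52777525 212.01841588]
 [  0.           0.           1.        ]] [[-0.86521415  0.34852985 -0.36046     0.004201  ]
 [-0.50130339 -0.61559319  0.60806244  0.9695773 ]
 [-0.0099688   0.70680405  0.70733914  1.17043845]
 [ 0.          0.          0.          1.        ]] ['pixels', 'camera_matrix', 'T', 'shot']
unit [(0.7, array([269., 170., 324., 251.]))]
cover [(0.94, array([301., 150., 334., 179.])), (0.87, array([276., 179., 305., 207.])), (0.2, array([202., 343., 244., 382.]))]
tab_pad []
cover_ridge [(0.87, array([216., 255., 262., 291.])), (0.81, array([297., 153., 335., 177.])), (0.76, array([274., 176., 306., 205.])), (0.32, array([234., 208., 258., 236.]))]
```

```bash
python3 - <<'E'
import cv2
a=cv2.imread('pics/top0.png');cv2.imwrite('pics/top0c.png',cv2.resize(a[120:300,150:430],None,fx=2.8,fy=2.8,interpolation=cv2.INTER_CUBIC))
E
```

```text
(no output)
```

View pics/top0c.png

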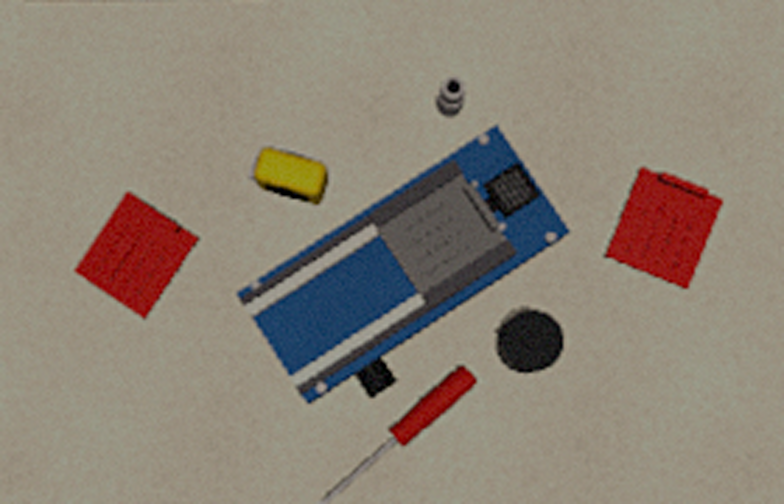

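View pics/side0.png

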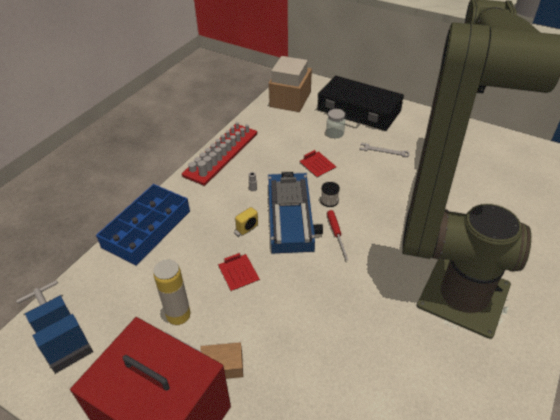

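The top crop shows the unit slanted: tab pad at crop (512,190), grey cover at (447,235), and the far rail end lower-left at about (275,348). The red ones are look-alikes. The side view confirms that nothing blocks the pad.

```bash
cat > h.py <<'E'
import numpy as np, cv2
from scipy.optimize import least_squares
def ray(p,uv):
    K=p['camera_matrix'];d=np.array([(uv[0]-K[0,2])/K[0,0],-(uv[1]-K[1,2])/K[1,1],-1.]);T=np.array(p['T'])
    return T[:3,3],T[:3,:3]@d
def at(p,uv,z):
    o,d=ray(p,uv);return o+d*(z-o[2])/d[2]
def proj(p,P):
    T=np.array(p['T']);c=(np.atleast_2d(P)-T[:3,3])@T[:3,:3];K=p['camera_matrix']
    return np.c_[K[0,0]*c[:,0]/-c[:,2]+K[0,2],K[1,1]*-c[:,1]/-c[:,2]+K[1,2]]
def w(q,U):
    U=np.atleast_2d(U);c,s=np.cos(q[2]),np.sin(q[2])
    return np.c_[q[0]+c*U[:,0]-s*U[:,1],q[1]+s*U[:,0]+c*U[:,1],U[:,2]]
def fit(p,U,uv,q0):
    r=least_squares(lambda q:(proj(p,w(q,U))-uv).ravel(),q0);return r.x,r.fun.reshape(-1,2)
E
python3 - <<'E'
from h import *
from plant import telemetry, imaging
p=imaging.snapshot('top')
f=lambda u,v:(150+u/2.8,120+v/2.8)
# unit +x ~ image lower-left ; +y = 90deg ccw of +x in world
U=np.array([[-.083,0,.06],[-.110,-.065,.046],[-.110,.065,.046],[.2,.065,.06],[.2,-.065,.06]])
uv=np.array([f(512,190),f(497,125),f(568,232),f(308,403),f(238,293)])
q,r=fit(p,U,uv,[.45,-.02,2.6]);print(q,r.round(1))
print(w(q,[[-.083,0,.06],[-.05,0,.074]]))
s=telemetry.get_state();R=s['ee_rot'];print(s['t'],R.T@(w(q,[[-.083,0,.2]])[0]-s['position'])*1000)
print(np.degrees(q[2]),np.degrees(np.arctan2(R[1,0],R[0,0])))
for n in ['spare_filter','tape','socket']:
  print(n,[(round(d['score'],2),np.round(d['extent'])) for d in imaging.boxes_of(n,p)][:2])
E
```

```text
[ 0.59273739 -0.0713957   2.14672417] [[ 0.3 -0.1]
 [-0.1 -0.2]
 [ 1.1 -0.2]
 [-0.2  0.7]
 [-1.1 -0.2]]
[[ 0.63794028 -0.14100675  0.06      ]
 [ 0.61996805 -0.11333007  0.074     ]]
0.55 [ 548.20064297 -294.50890168   14.64597418]
122.99823446501918 20.4999284220741
spare_filter [(0.56, array([327., 229., 353., 253.]))]
tape [(0.57, array([239., 176., 270., 194.]))]
socket [(0.52, array([306., 147., 315., 161.]))]
```

>>> {"op": "apply_moves", "data": {"deltas": "20 -10 0 0;36 -20 0 0;40 -21 0 0;40 -21 0 0;40 -21 0 0;40 -22 0 0;40 -22 0 0;40 -22 0 0;40 -22 0 0;40 -22 0 0;40 -22 0 0;40 -22 0 0;40 -22 0 0;32 -16 0 0;20 -10 0 0", "grip": 1, "squeeze": 20}}

```text
t: 2.2
position: [0.6388, -0.137, 0.2147]
ee_rot: [[0.936, 0.353, 0.0], [0.353, -0.936, 0.001], [0.0, -0.001, -1.0]]
wrist_force: [0.2, -0.5, -0.6]
finger_gap: 0.0005
grasp_force: 0.0
```

>>> {"op": "apply_moves", "data": {"deltas": "0 0 0 -8;0 0 0 -8.5;0 0 0 -8.5;0 0 0 -8.5;0 0 0 -8.5;0 0 0 -8.5;0 0 0 -8.5;0 0 0 -8.5;0 0 0 -8.5;0 0 0 -8.5;0 0 0 -8.5;0 0 0 -8.5;0 0 0 -1;0 0 0 0"}}

```text
t: 3.6
position: [0.6375, -0.1399, 0.2147]
ee_rot: [[-0.543, 0.84, 0.0], [0.84, 0.543, 0.0], [0.0, 0.0, -1.0]]
wrist_force: [0.1, 1.0, -0.0]
finger_gap: 0.0003
grasp_force: 0.0
```

```bash
python3 - <<'E'
from h import *
from plant import telemetry, imaging
p=imaging.snapshot('wrist');s=telemetry.get_state();R=s['ee_rot']
print(s['t'],s['position'],np.degrees(np.arctan2(R[1,0],R[0,0])),R[2],s['finger_gap'],s['qpos'].round(2) if hasattr(s['qpos'],'round') else s['qpos'])
im=p['pixels'][:,:,::-1].copy();cv2.imwrite('pics/w1.png',im)
q=[.5927,-.0714,2.1467]
print(proj(p,w(q,[[-.083,0,.06],[-.05,0,.074],[0,0,.065],[.2,0,.06]])).round())
for o in ['cover_ridge','tab_pad']:print(o,[(round(d['score'],2),np.round(d['extent'])) for d in imaging.boxes_of(o,p)][:3])
E
```

```text
3.65 [ 0.63750222 -0.14002124  0.21471307] 122.88286681206202 [ 1.44655637e-04  1.26628600e-04 -9.99999982e-01] 0.000661623806423786 [-0.3   0.13  1.64  0.    1.37 -0.87]
[[ 278.  197.]
 [ 278.  164.]
 [ 277.  106.]
 [ 277. -169.]]
cover_ridge [(0.88, array([235.,  44., 326., 165.])), (0.69, array([128., 236., 203., 321.]))]
tab_pad [(0.83, array([258., 165., 302., 217.]))]
```

View pics/w1.png

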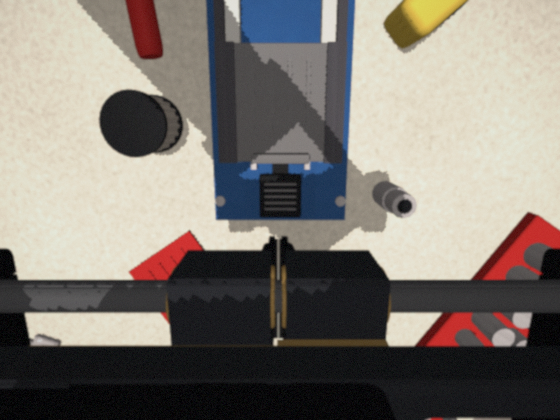

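The wrist view shows the pad at (281,195), the ridge at (281,160) and the finger seam at column 278. So I need about +2.5 mm along tool y before descending.

>>> {"op": "apply_moves", "data": {"deltas": "0 2.5 20 0;0 0 30 0;0 0 35 0;0 0 30 0;0 0 20 0;0 0 10 0;0 0 3 0;0 0 0 0"}}

```text
t: 4.55
position: [0.6401, -0.1394, 0.0672]
ee_rot: [[-0.544, 0.839, 0.001], [0.839, 0.544, -0.0], [-0.001, 0.0, -1.0]]
wrist_force: [0.2, -0.4, -0.0]
finger_gap: 0.0007
grasp_force: 0.0
```

>>> {"op": "apply_moves", "data": {"deltas": "0 0 2 0;0 0 2 0;0 0 2 0;0 0 1 0;0 0 1 0;0 0 1 0;0 0 0 0"}}

```text
t: 5.25
position: [0.64, -0.1393, 0.0588]
ee_rot: [[-0.545, 0.839, 0.0], [0.839, 0.545, -0.0], [-0.0, 0.0, -1.0]]
wrist_force: [-1.5, -0.0, 5.1]
finger_gap: 0.0007
grasp_force: 2.3
```

```bash
python3 - <<'E'
from h import *
from plant import telemetry, imaging
p=imaging.snapshot('wrist');s=telemetry.get_state()
print(s['t'],s['position'],s['wrist_force'])
cv2.imwrite('pics/w2.png',p['pixels'][:,:,::-1])
E
```

```text
5.3 [ 0.63998678 -0.13932612  0.05878477] [-1.32956894  0.26197758  5.83783198]
```

View pics/w2.png

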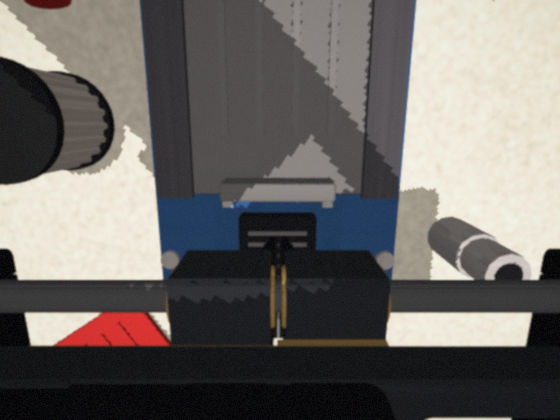

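The fingertips rest on the pad at (278,240). The ridge at row 180–205 hasn't moved yet, so I'll press further.

>>> {"op": "apply_moves", "data": {"deltas": "0 0 1 0;0 0 1 0;0 0 0 0"}}

```text
t: 5.6
position: [0.64, -0.1394, 0.0563]
ee_rot: [[-0.545, 0.839, 0.001], [0.839, 0.545, -0.0], [-0.001, 0.0, -1.0]]
wrist_force: [-0.4, 0.8, 4.0]
finger_gap: 0.0003
grasp_force: 1.9
```

>>> {"op": "apply_moves", "data": {"deltas": "0 0 1 0;0 0 1 0;0 0 0 0;0 0 0 0"}}

```text
t: 6.0
position: [0.64, -0.1394, 0.054]
ee_rot: [[-0.545, 0.839, 0.001], [0.839, 0.545, -0.0], [-0.001, 0.0, -1.0]]
wrist_force: [-0.0, 0.2, 5.3]
finger_gap: 0.0004
grasp_force: 2.5
```

```bash
python3 - <<'E'
from h import *
from plant import telemetry, imaging
p=imaging.snapshot('wrist');s=telemetry.get_state()
print(s['t'],s['position'],s['wrist_force'])
cv2.imwrite('pics/w3.png',p['pixels'][:,:,::-1])
E
```

```text
6.05 [ 0.63999041 -0.13936991  0.05399954] [-0.86792407 -0.098417    4.71604897]
```

View pics/w3.png

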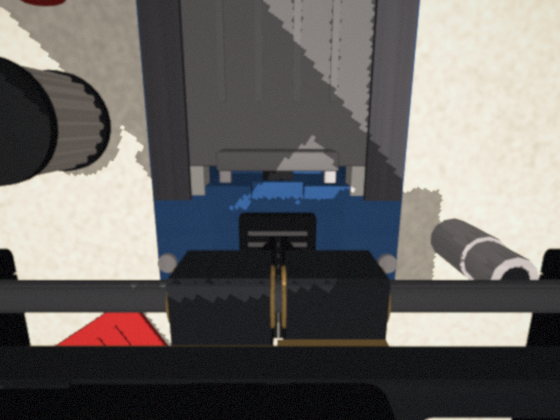

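The cover has been kicked forward: its ridge rear is now at row ~170, where it was 205. I'll raise the tip just above the pad and approach the ridge.

>>> {"op": "apply_moves", "data": {"deltas": "0 0 -5 0;0 0 -9 0;0 0 0 0;8 0 0 0;10 0 0 0;8 0 0 0;3 0 0 0;2 0 0 0;2 0 0 0;2 0 0 0;2 0 0 0;2 0 0 0;2 0 0 0"}}

```text
t: 7.35
position: [0.6174, -0.1049, 0.0677]
ee_rot: [[-0.545, 0.839, 0.0], [0.839, 0.545, -0.0], [-0.0, 0.0, -1.0]]
wrist_force: [0.7, -0.8, -0.5]
finger_gap: 0.0002
grasp_force: 0.2
```

>>> {"op": "apply_moves", "data": {"deltas": "3 0 0 0;4 0 0 0;4 0 0 0;4 0 0 0;4 0 0 0;4 0 0 0;4 0 0 0;4 0 0 0;4 0 0 0;4 0 0 0;3 0 0 0;2 0 0 0;0 0 0 0"}}

```text
t: 8.65
position: [0.5931, -0.0676, 0.0676]
ee_rot: [[-0.545, 0.839, -0.0], [0.839, 0.545, 0.0], [0.0, -0.0, -1.0]]
wrist_force: [0.5, 1.1, -0.4]
finger_gap: 0.0004
grasp_force: 0.0
```

```bash
python3 - <<'E'
from h import *
from plant import telemetry, imaging
p=imaging.snapshot('wrist');s=telemetry.get_state()
print(s['t'],s['position'],s['wrist_force'])
cv2.imwrite('pics/w4.png',p['pixels'][:,:,::-1])
E
```

```text
8.7 [ 0.59313636 -0.06771463  0.06746324] [-0.48608617 -0.30289205  0.55683622]
```

View pics/w4.png

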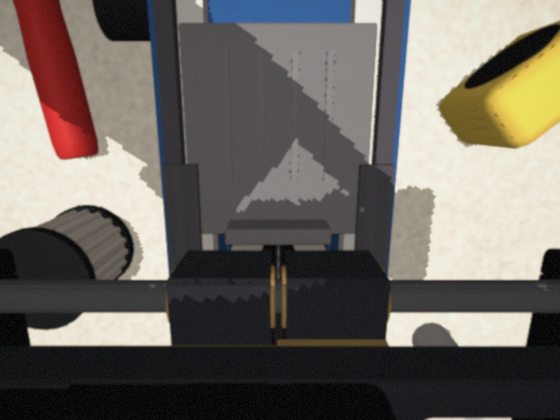

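The fingertips are against the ridge at (278,245), and the cover is moving straight and flat with its front edge at row 22. It has gone about 62 mm, so I'll push 56 mm more.

>>> {"op": "apply_moves", "data": {"deltas": "2 0 0 0;3 0 0 0;4 0 0 0;4 0 0 0;4 0 0 0;4 0 0 0;4 0 0 0;4 0 0 0;4 0 0 0;4 0 0 0;4 0 0 0;4 0 0 0;4 0 0 0;3 0 0 0;2 0 0 0;1 0 0 0;1 0 0 0;0 0 0 0"}}

```text
t: 10.5
position: [0.5629, -0.0209, 0.0677]
ee_rot: [[-0.545, 0.839, -0.0], [0.839, 0.545, 0.0], [0.0, 0.0, -1.0]]
wrist_force: [-0.3, -0.2, -0.5]
finger_gap: 0.001
grasp_force: 0.0
```

>>> {"op": "apply_moves", "data": {"deltas": "-2 0 0 0;-5 0 0 0;-8 0 0 0;-5 0 0 0;0 0 -10 0;0 0 -25 0;0 0 -35 0;0 0 -35 0;-30 0 -25 0;-30 0 -10 0;-30 0 0 0;-20 0 0 0;0 0 0 0;0 0 0 0"}}

```text
t: 11.9
position: [0.6335, -0.13, 0.2079]
ee_rot: [[-0.544, 0.839, -0.0], [0.839, 0.544, 0.001], [0.001, -0.0, -1.0]]
wrist_force: [0.5, 0.6, -0.4]
finger_gap: 0.0006
grasp_force: 0.0
```

```bash
python3 - <<'E'
from h import *
from plant import telemetry, imaging
p=imaging.snapshot('wrist');s=telemetry.get_state()
print(s['t'],s['position'],s['wrist_force'])
cv2.imwrite('pics/w5.png',p['pixels'][:,:,::-1])
q=[.5927+.0021,-.0714+.0014,2.1467]
print(proj(p,w(q,[[.2,-.047,.068],[.2,.047,.068],[.118,-.045,.065],[.168,.045,.065],[.068,0,.082],[.044,0,.06]])).round())
t=imaging.snapshot('top');cv2.imwrite('pics/top5.png',cv2.resize(t['pixels'][120:300,150:430,::-1],None,fx=2.8,fy=2.8,interpolation=cv2.INTER_CUBIC))
E
```

```text
11.95 [ 0.63331666 -0.1295146   0.20778166] [-0.38973509 -0.48897725 -0.17721174]
[[ 343. -168.]
 [ 213. -168.]
 [ 335.  -37.]
 [ 218. -113.]
 [ 278.   27.]
 [ 278.   65.]]
```

View pics/w5.png

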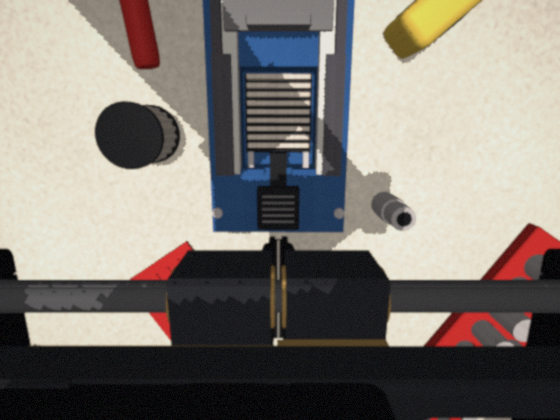

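View pics/top5.png

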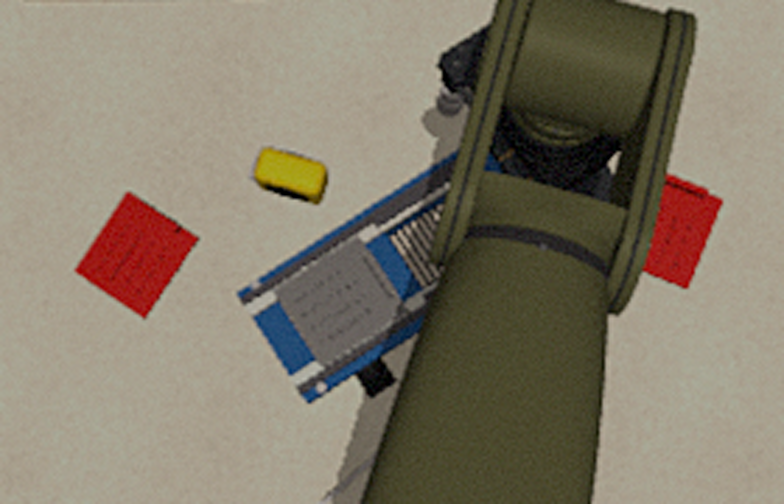

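The bay is fully uncovered: in the wrist view the ridge is at row ~30, well clear of the bay's front edge at row 68. The cover lies flat on the rails about 30 mm short of their far end. The bystanders in view haven't moved, and the arm is clear.

```bash
python3 -c "
from plant import order
print(order.hand_in())"
```

```text
the job is handed in; nothing more can be done
None
```

I pressed the tab until the cover released, then pushed the cover about 118 mm along its rails; the bay is wholly uncovered, the cover lies flat about 30 mm short of the rails' end, the arm is clear, and the job was handed in at about 12 s.

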